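Pack the bao cup samples and lock the chest

TASK

Slide the sample chest's lid fully open, move the teak spacer block from the chest to the middle of the turntable (first clear of any cup), and set every mahogany cup sample from bench and turntable upright in a compartment of its own, gripping the cups gently (under 30 N of finger force in all) and setting them down rather than dropping them. Then slide the lid fully home without slamming it, and only then swing the locking bar all the way over behind the lid's ridge. Leave the other tools where they lie.

Things in the scene. Friction and masses are not known exactly. Their poses are not given: they have to be found in the camera images.
- chest: teak chest, fixed (place and yaw vary), 180 mm (own x) by 236 mm (own y), walls 6 mm thick, top 66 mm above the bench; origin under its centre on the bench; own +x is the way the lid opens, away from the robot. Four compartments (2 by 2) parted by dividers 6 mm thick, only 18 mm high above the inner floor. Two runners behind it, at wall height, hold the open lid.
- chest_in (a point): centre of the chest's inner floor, 6 mm above the bench, axes as the chest's; the inside is 168 mm (x) by 224 mm (y) and 60 mm deep to the underside of the lid
- cell_0 (a point): point on the inner floor (6 mm above the bench), where a cup stands well in compartment 0: -43 mm along the chest's x and -48 mm along its y from chest_in; here, with the fingers closing along the chest's y, both fingers have room (64 mm to the outer wall, 96 mm to the next compartment's point)
- cell_1 (a point): point on the inner floor (6 mm above the bench), where a cup stands well in compartment 1: -43 mm along the chest's x and 48 mm along its y from chest_in; here, with the fingers closing along the chest's y, both fingers have room (64 mm to the outer wall, 96 mm to the next compartment's point)
- cell_2 (a point): point on the inner floor (6 mm above the bench), where a cup stands well in compartment 2: 43 mm along the chest's x and -48 mm along its y from chest_in; here, with the fingers closing along the chest's y, both fingers have room (64 mm to the outer wall, 96 mm to the next compartment's point)
- cell_3 (a point): point on the inner floor (6 mm above the bench), where a cup stands well in compartment 3: 43 mm along the chest's x and 48 mm along its y from chest_in; here, with the fingers closing along the chest's y, both fingers have room (64 mm to the outer wall, 96 mm to the next compartment's point)
- lid (a joint): sliding lid of the chest, m: 0 = fully home (closed), 0.18 = fully open; it slides along the chest's own +x with about 2 N of friction and stays where it is left. The lid is a board 8 mm thick, top 75 mm above the bench.
- lid_ridge (a point): centre of the top of the dark upright grip ridge on the lid, 18 mm thick (chest x), 50 mm long (chest y), standing 34 mm above the lid's top, its top 108 mm above the bench; moves with the lid; when the lid is home it lies 58 mm toward the robot from the chest's centre. Pinch it from above across its thickness, with the fingers closing along the chest's x.
- bar (a joint): steel locking bar, rad: 0 = pointing straight out along the chest's +y, away from the chest; it turns level, clockwise seen from above, by way of the chest's +x side, to 3.14 = locked, lying over the closed lid along the chest's -y, close behind the ridge. About 0.06 N m of friction; stays where it is left.
- bar_pivot (a point): pivot axis of the bar at the level of the bar's underside, 77 mm above the bench, beside the chest's +y wall; at chest x = -33 mm, y = +160 mm
- bar_peg (a point): centre of the top of the upright round brass peg on the bar, 18 mm diameter, standing 36 mm above the bar (top 121 mm above the bench), 95 mm from the pivot axis; pinch it from above and lead it round the pivot. At the locked end pinch along the chest's y: the ridge is close on the robot's side.
- turntable: iron foot of the wooden turntable, fixed to the bench, origin on the bench on its axis; its free-turning round platter is 150 mm in diameter with its top 34 mm above the bench; one cup may stand on it at the start
- cup_a: deep red mahogany bao cup sample, an upright cylinder outside, 58 mm diameter, 52 mm tall, a carved pit in its top; about 90 g; origin at the centre of its underside, z up. Fragile: spoiled if the fingers' contact force on it, both fingers added up, exceeds 30 N; a grip of 5 to 8 N is right. May be absent.
- cup_b: deep red mahogany bao cup sample, an upright cylinder outside, 58 mm diameter, 52 mm tall, a carved pit in its top; about 90 g; origin at the centre of its underside, z up. Fragile: spoiled if the fingers' contact force on it, both fingers added up, exceeds 30 N; a grip of 5 to 8 N is right. May be absent.
- cup_c: deep red mahogany bao cup sample, an upright cylinder outside, 58 mm diameter, 52 mm tall, a carved pit in its top; about 90 g; origin at the centre of its underside, z up. Fragile: spoiled if the fingers' contact force on it, both fingers added up, exceeds 30 N; a grip of 5 to 8 N is right. May be absent.
- cup_d: deep red mahogany bao cup sample, an upright cylinder outside, 58 mm diameter, 52 mm tall, a carved pit in its top; about 90 g; origin at the centre of its underside, z up. Fragile: spoiled if the fingers' contact force on it, both fingers added up, exceeds 30 N; a grip of 5 to 8 N is right. May be absent.
- spacer: pale chunky teak spacer block, 60 (own x) x 48 (own y) x 44 mm tall, about 90 g; origin at the centre of its underside, z up. At the start it lies in compartment 1 of the chest, turned at most 0.15 rad from the chest; with the fingers closing across its 48 mm (chest y) both have room. It belongs on the middle of the turntable, within 45 mm of its axis.
- caliper: brass caliper 160 mm long lying flat, a bystander; origin at the middle of its beam, underside
- awl: horn-handled awl about 155 mm long, lying, a bystander; origin near its middle, underside
- scoop: dried gourd scoop, bowl 88 mm wide and 40 mm high with a handle, a bystander; origin under the bowl
- wax: amber jar of wax 70 mm wide, 80 mm tall, a bystander; origin at the centre of its underside
Not all that is in view belongs to the job. Leave any green look-alike of the turntable alone.

How it is judged:
By the outcome, as a careful person would: the job done as asked, in the order asked, and still so for the second after the job is handed in, with the robot touching nothing.
Of cup_a, cup_b, cup_c, cup_d only 2 to 4 are there at a start; the rules pass over those that are not, and their reading is None.
At some moment in a run one of cup_a, cup_b, cup_c, cup_d may be knocked a few centimetres aside while the robot is not near it.
It also fails if it takes over 210 s, if anything falls off the work surface, if the arm or the gripper's body presses on something with over 40 N, if the wrist force passes 120 N, or if a joint passes its speed limit or range.

ROBOT

A 6-joint arm with a two-finger parallel gripper is mounted at the origin on the work surface. World frame = base frame: x ahead of the robot, y to its left, z up, the work surface at z = 0. Lengths are in mm, angles in rad, forces in N, time in s.
With the tool pointing down it reaches from about 275 to 750 mm from the base axis. Payload 10.2 kg.
Tool frame: the origin (TCP) lies midway between the tips of the shut fingers; the grasp point (between the pads) lies 19 mm behind it; z points along the fingers, y is the line along which they close (so a half turn about z gives the same grasp; the last joint's range is limited). The gripper opens to 85 mm and grips with 20 to 120 N. Pads are 22 mm wide; open, the fingers measure 114 mm over their backs; the gripper's body (76 mm by 85 mm) begins 54 mm behind the grasp point. The pads swing forward as they close: fully open they stand 13 mm farther back than shut.
Start: joints at [-1.372, 0.313, 1.498, -0, 1.331, -0.223], TCP at [214.925, -478.997, 231.294] pointing down, gripper open.
Joint ranges: [-2.94, 2.94], [-0.97, 2.17], [0.19, 2.56], [-1.23, 4.37], [0.02, 3.11], [-2.88, 2.88]. Speed limits (rad/s): [2.39, 2.39, 3.01, 3.14, 3.14, 3.14].

INTERFACE

Orientations are given as a unit quaternion [w, x, y, z].
In Python, from rig import ctrl, capture, camera_info gives the robot as it stands.
- The arm moves only by the tool apply_moves, never from a script. Its argument "targets" is a list of rows, each a list of 3 entries, a list of its own where there are three numbers: the finger opening in mm, from 0 to 85.4, then the shift along the world's x, y, z in mm, then the turn, a rotation vector about the world's x, y, z in degrees. In form: [[grip, [dx, dy, dz], [rx, ry, rz]], ...]. A call has 1 to 20 rows; each row is the pose to reach, as a shift and turn from the pose commanded when the call began; what a row does not reach only later rows make up. A row lasts 1/10 s, in which the tool goes at most 50 mm and 8.59 degrees, less where a joint would pass 70% of its speed; a pose out of reach is approached as far as the arm can. A call with a gripper value outside its range is refused whole. The fingers move at their own pace and stop on an object; "squeeze" is the grip in N (left out, the last holds). Time passes only in rows, so rows that repeat a pose let the fingers close. It gives the time, the measured TCP pose, the force, the opening and the grip force at its end, in the units of the state.
- ctrl.sense(): the state, without advancing time (a new reading comes with each control period).
- capture(name): name is "scene" or "top"; returns (picture, depth): 400x640x3 uint8, blue, green, red; 400x640 float32, mm along the optical axis (not along the pixel's ray), 0 where there is no reading.
- camera_info(name): a dict with "vfov" (degrees; the focal length in pixels is half the picture's height over the tangent of half this angle, whatever the lens; pixels are square), "cx", "cy" (the principal point, pixels), "extrinsics" (4x4, takes a point from camera to world coordinates). Camera axes: x right, y down, z forward; pixel columns grow to the right and rows downward; lengths in mm; the calibration is good to about 2 mm. A picture is of the moment at which its call begins. camera_info takes no time and is no camera call.
- ctrl.finish_job(): hands the job in; it is judged then, once.
The state is a dict: "time_s": time; "joints": joint angles; "dq": joint speeds; "tau": joint torques, N m; "eef_pos": TCP position; "ee_rot": TCP orientation; "force": force on the tool from outside, world axes, zero at the start; "wrist_torque": the same for the moment, N m; "grip_width": opening from 0.0 (shut) to 1.0 (fully open); "grip_force": force on a finger pad.
Only numpy, scipy, OpenCV 4.12 (cv2) and the standard library are available. Lean on these libraries where they do the work, as an engineer would, in place of code of your own. Each camera call takes 0.05 s, during which the arm holds its last target. There are 200 camera calls.

## Working session

There is one attempt and no reset: what is moved stays moved. The work goes in short steps, Python scripts to look and compute and a tool call to move; the robot and the scene stay as the last step left them, time stands still between calls to the robot, and variables do not carry over. Pictures are saved under pics/ and viewed, at most 14 in all, crops included, and the job is handed in when it is done.

Besides the shell and the picture viewer there is one more tool, called after "Call:" in YAML: its name, and indented under it one key for each argument. apply_moves: Moves the arm, as the interface text tells. Its arguments: {"type":"object","properties":{"targets":{"type":"array","items":{"type":"array"}},"squeeze":{"type":"number"}},"required":["targets"]}

```bash
ls; mkdir -p pics
cat > h.py <<'E'
import numpy as np, cv2
from rig import ctrl, capture, camera_info
def K(name):
    i=camera_info(name); f=200/np.tan(np.radians(i["vfov"])/2); return f,i["cx"],i["cy"],np.array(i["extrinsics"])
def cloud(name,depth):
    f,cx,cy,E=K(name); v,u=np.mgrid[:400,:640]
    P=np.stack([(u-cx)/f*depth,(v-cy)/f*depth,depth],-1)
    return P@E[:3,:3].T+E[:3,3]
def onplane(name,u,v,z):
    f,cx,cy,E=K(name); d=E[:3,:3]@np.array([(u-cx)/f,(v-cy)/f,1]); o=E[:3,3]
    return o+d*(z-o[2])/d[2]
def snap(name,tag):
    im,d=capture(name); cv2.imwrite(f"pics/{tag}.png",im); np.save(f"{tag}.npy",d); return im,d,cloud(name,d)
E
python3 - <<'E'
from h import *
for n in("scene","top"):
    im,d,P=snap(n,n+"0"); print(n,K(n),(d>0).mean())
print(ctrl.sense())
E
```

```text
pics
scene (np.float64(513.9846196060713), 323.0956078706684, 200.709893640808, array([[ 3.74701487e-01,  7.91704646e-01, -4.82496166e-01,
         1.41645259e+03],
       [ 9.27141657e-01, -3.21462606e-01,  1.92536077e-01,
        -4.19531596e+02],
       [-2.67276796e-03, -5.19485849e-01, -8.54474873e-01,
         1.66739911e+03],
       [ 0.00000000e+00,  0.00000000e+00,  0.00000000e+00,
         1.00000000e+00]])) 0.995953125
top (np.float64(509.13747867652637), 317.5392613599835, 203.8981791145843, array([[ 1.85755971e-02, -9.90545481e-01,  1.35921288e-01,
         3.54749353e+02],
       [-9.99773222e-01, -1.69861819e-02,  1.28441896e-02,
        -9.64501382e+01],
       [-1.04139702e-02, -1.36129053e-01, -9.90636376e-01,
         1.55149909e+03],
       [ 0.00000000e+00,  0.00000000e+00,  0.00000000e+00,
         1.00000000e+00]])) 0.99616796875
{'time_s': 0.1, 'joints': array([-1.37241600e+00,  3.13401962e-01,  1.49834993e+00,  1.73324056e-05,
        1.33101498e+00, -2.23427665e-01]), 'dq': array([ 0.00010631, -0.00191813, -0.00045454, -0.00064983,  0.00090793,
       -0.00078033]), 'tau': array([ 2.02433373e-03, -4.12898648e+01, -2.60143358e+01, -2.03914296e-04,
        3.02622546e-03,  4.89475234e-07]), 'eef_pos': array([ 214.87414922, -478.76361062,  230.79246701]), 'ee_rot': array([-5.86957095e-04,  9.77842331e-01,  2.09341898e-01,  1.57689525e-05]), 'force': array([-0.81803719, -0.92468776,  0.99357367]), 'wrist_torque': array([ 0.00572984, -0.01165092, -0.02438333]), 'grip_force': 0.0, 'grip_width': 1.00278307322383}
```

View pics/top0.png

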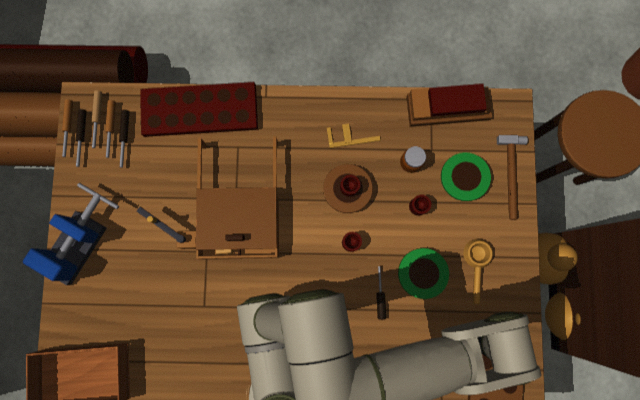

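View pics/scene0.png

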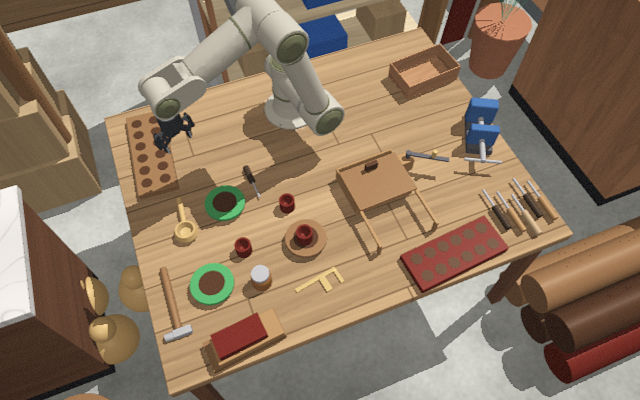

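The top view shows the chest at (236,220) with its ridge at (236,238), the bar running from (185,240) to (140,208), and the brown turntable at (349,187). There are three red cups, at (350,185), (420,205) and (352,241). The green discs at (466,176) and (424,272) are look-alikes.

Run:
```python
from h import *
ims={}
for n in("top","scene"):
    im=cv2.imread(f"pics/{n}0.png"); d=np.load(f"{n}0.npy"); P=cloud(n,d)
    hsv=cv2.cvtColor(im,cv2.COLOR_BGR2HSV)
    H,S,V=cv2.split(hsv)
    m=(((H<6)|(H>172))&(S>150)&(V>35)).astype(np.uint8)
    k,l,st,c=cv2.connectedComponentsWithStats(m)
    for i in range(1,k):
        if st[i,4]>60:
            p=P[l==i]; zt=np.percentile(p[:,2],92); q=p[p[:,2]>zt-8]
            c0=(q[:,:2].min(0)+q[:,:2].max(0))/2
            print(n,c[i].round(),st[i,4],"ztop %.0f"%zt,c0.round(),np.ptp(q[:,:2],axis=0).round())
    # chest lid plane points, ridge
    X,Y,Z=P[...,0],P[...,1],P[...,2]
    box=(X>250)&(X<650)&(Y>-20)&(Y<400) if n=="top" else (X>250)&(X<650)&(Y>-20)&(Y<400)
    for nm,lo,hi in(("lid",70,80),("ridge",98,114),("peg",114,130)):
        mm=(box&(Z>lo)&(Z<hi)).astype(np.uint8)
        k,l,st,c=cv2.connectedComponentsWithStats(mm)
        for i in range(1,k):
            if st[i,4]>8:
                p=P[l==i]; r=cv2.minAreaRect(p[:,:2].astype(np.float32))
                print(n,nm,c[i].round(),st[i,4],"rect",np.round(r[0]),np.round(r[1]),round(r[2],1),"z",np.median(p[:,2]).round(1))
    ims[n]=im
    print(n,"table z",np.median(Z[(X>300)&(X<700)&(Y>-300)&(Y<0)]))
a=cv2.resize(ims["top"][120:270,100:300],(800,600),interpolation=cv2.INTER_CUBIC); cv2.imwrite("pics/chest0.png",a)
a=cv2.resize(ims["top"][120:285,310:530],(800,600),interpolation=cv2.INTER_CUBIC); cv2.imwrite("pics/cups0.png",a)
```

```text
top [72. 48.] 508 ztop -452 [812. 583.] [ 914. 1358.]
top [198. 109.] 3616 ztop 36 [649. 192.] [588. 578.]
top [457.  99.] 1414 ztop 95 [ 640. -333.] [570. 473.]
top [350. 184.] 273 ztop 89 [ 499. -147.] [289. 101.]
top [421. 205.] 276 ztop 55 [ 474. -254.] [238. 315.]
top [353. 241.] 224 ztop 56 [ 452. -179.] [52. 56.]
top lid [236. 217.] 4270 rect [513. 161.] [180. 237.] 2.2 z 74.8
top ridge [154. 220.] 13 rect [499. 392.] [ 5. 15.] 68.4 z 104.6
top ridge [234. 237.] 104 rect [455. 157.] [17. 48.] 3.3 z 108.7
top peg [151. 218.] 24 rect [501. 394.] [10. 16.] 81.5 z 119.8
top table z 1.9426305005813447
scene [457.  20.] 677 ztop -416 [319. 525.] [2195. 1889.]
scene [287. 203.] 214 ztop 57 [ 921. -287.] [991. 265.]
scene [304. 234.] 249 ztop 90 [1002. -282.] [829. 275.]
scene [243. 247.] 240 ztop 57 [ 976. -390.] [881.  60.]
scene [434. 267.] 471 ztop 36 [1105.   21.] [624. 882.]
scene [238. 336.] 1372 ztop 97 [1124. -489.] [585. 160.]
scene [596. 354.] 2305 ztop -566 [1330.  363.] [ 174. 1566.]
scene lid [378. 182.] 1861 rect [522. 161.] [215. 243.] 0.6 z 75.9
scene ridge [434. 154.] 12 rect [504. 392.] [12. 11.] 52.3 z 109.0
scene ridge [371. 164.] 63 rect [455. 158.] [27. 50.] 18.8 z 108.0
scene peg [435. 151.] 12 rect [501. 395.] [18.  8.] 10.0 z 123.8
scene table z 4.7906107055316625
```

View pics/chest0.png

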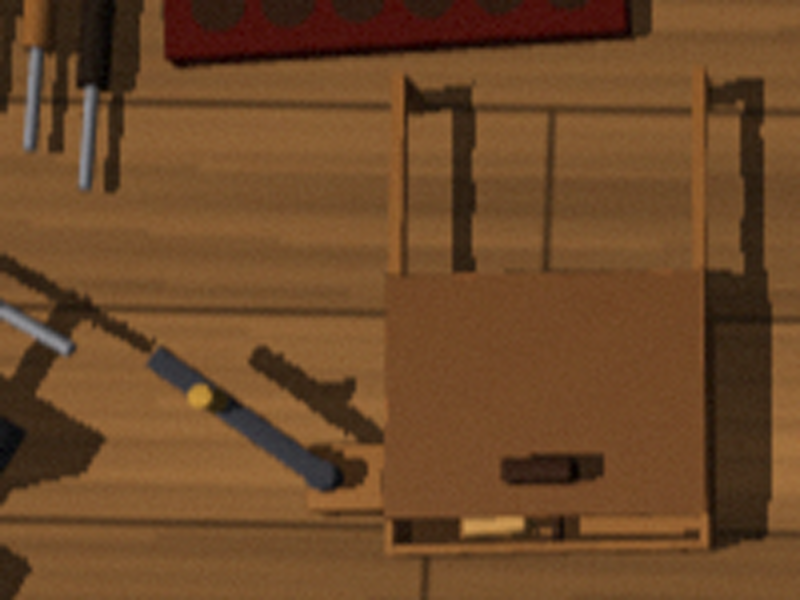

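View pics/cups0.png

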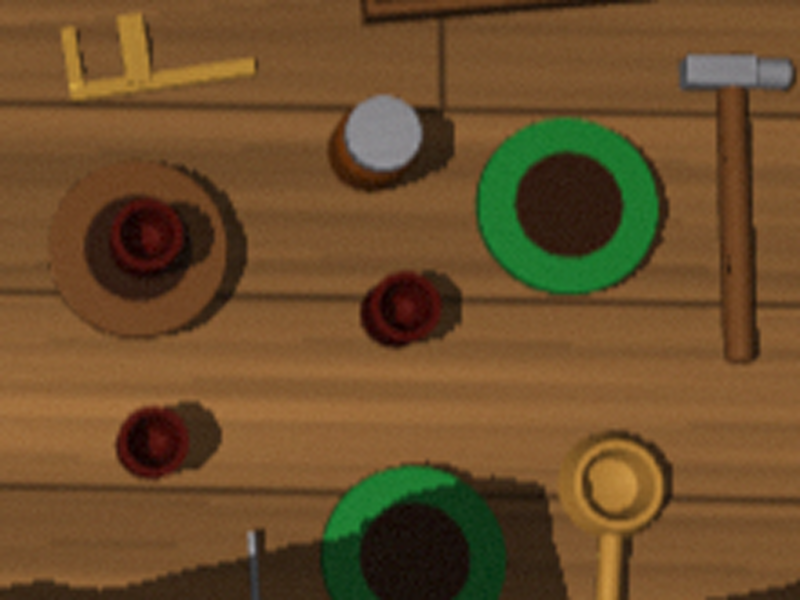

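The crops confirm the targets: three red cups at top-view (350,185) on the brown turntable, (420,205) and (352,241), and pale spacer wood showing in the near-left of the chest. The lid is about 25 mm open, and the bar is about 35° past +y. The red tray (198,109) and the red box (457,99) are not cups, being neither cylindrical nor of cup size.

Run:
```python
from h import *
for n in("top","scene"):
    im=cv2.imread(f"pics/{n}0.png"); P=cloud(n,np.load(f"{n}0.npy")); X,Y,Z=P[...,0],P[...,1],P[...,2]
    H,S,V=cv2.split(cv2.cvtColor(im,cv2.COLOR_BGR2HSV)); red=((H<8)|(H>170))&(S>140)
    for x0,y0,zt in((585,-147,89),(537,-327,55),(452,-179,55)):
        m=red&(np.hypot(X-x0,Y-y0)<60)&(abs(Z-zt)<7)
        q=P[m]; 
        if len(q)<10: print("none");continue
        c,r=cv2.minEnclosingCircle(q[:,:2].astype(np.float32)); print(n,"cup",len(q),q.mean(0).round(1),np.round(c,1),round(r,1), "z",np.percentile(q[:,2],[10,50,90]).round(1))
    m=(np.hypot(X-580,Y+145)<95)&(abs(Z-34)<7)&~red
    q=P[m]; c,r=cv2.minEnclosingCircle(q[:,:2].astype(np.float32)); print(n,"tt",len(q),np.round(c,1),round(r,1),np.median(q[:,2]))
    h=(X>380)&(X<420)&(Y>20)&(Y<300); 
    # boundary of chest: points in near/side wall
    for nm,lo,hi,b in(("walltop",60,70,(X>400)&(X<445)&(Y>20)&(Y<300)),("lid",71,79,(X>410)&(X<640)&(Y>20)&(Y<300)),("runner",55,73,(X>620)&(X<800)&(Y>20)&(Y<300)),("bar",77,95,(X>400)&(X<600)&(Y>285)&(Y<460))):
        q=P[b&(Z>lo)&(Z<hi)]
        if len(q)>5:
            r=cv2.minAreaRect(q[:,:2].astype(np.float32)); print(n,nm,len(q),np.round(r[0],1),np.round(r[1],1),round(r[2],2),np.median(q[:,2]).round(1)); print(np.round(cv2.boxPoints(r)).tolist())
```

```text
top cup 98 [ 609.9 -166.    86.4] [ 616.4 -170.3] 28.5 z [82.6 86.  90.3]
top cup 41 [ 557.3 -367.    52.6] [ 560.7 -374.7] 25.2 z [49.3 51.9 56.8]
top cup 111 [ 450.3 -180.2   52.9] [ 453.1 -179.3] 28.7 z [49.  52.6 57.5]
top tt 1215 [ 613.6 -165.5] 74.2 34.1500849844972
top walltop 187 [422.8 170.1] [ 43.7 258.3] 0.77 66.0
[[399.0, 299.0], [403.0, 41.0], [446.0, 41.0], [443.0, 300.0]]
top lid 3783 [525.  161.1] [246.8 218. ] 88.1 74.9
[[412.0, 41.0], [630.0, 34.0], [638.0, 281.0], [420.0, 288.0]]
top runner 368 [687.6 168.2] [142.8 238.5] 1.97 65.5
[[612.0, 285.0], [620.0, 47.0], [763.0, 51.0], [755.0, 290.0]]
top bar 317 [489.3 379.2] [167.9  21.2] 57.47 85.8
[[435.0, 314.0], [453.0, 303.0], [543.0, 444.0], [525.0, 456.0]]
scene cup 76 [ 611.9 -168.8   87.8] [ 615.2 -170.1] 29.4 z [83.6 87.7 92.3]
scene cup 26 [ 557.3 -368.2   53.3] [ 559.1 -373.5] 25.9 z [50.  53.2 57. ]
scene cup 79 [ 452.6 -182.6   53.6] [ 450.9 -179.6] 29.9 z [48.6 53.4 58.7]
scene tt 697 [ 609.3 -164.3] 75.4 35.42718097858915
scene walltop 95 [421.5 169.9] [259.9  44.1] 89.44 65.5
[[398.0, 40.0], [442.0, 40.0], [445.0, 300.0], [401.0, 300.0]]
scene lid 1588 [524.8 160.7] [244.7 225.4] 89.44 75.6
[[411.0, 39.0], [636.0, 37.0], [639.0, 282.0], [413.0, 284.0]]
scene runner 239 [686.2 168.2] [139.7 241.1] 1.88 65.3
[[612.0, 286.0], [620.0, 45.0], [760.0, 50.0], [752.0, 291.0]]
scene bar 189 [488.  378.5] [164.9  24.2] 55.53 87.1
[[431.0, 317.0], [451.0, 304.0], [545.0, 440.0], [525.0, 453.0]]
```

Run:
```python
from h import *
for n in("top","scene"):
    P=cloud(n,np.load(f"{n}0.npy")); 
    for ps in(1.5,1.9,2.3):
        a=np.radians(ps); R=np.array([[np.cos(a),np.sin(a)],[-np.sin(a),np.cos(a)]])
        Q=(P[...,:2]-[489,158])@R.T; x,y=Q[...,0],Q[...,1]; Z=P[...,2]
        def hist(v,m,side):  # edge via per-bin extremes
            pass
        lid=(abs(Z-75)<3.5)&(abs(x)<150)&(abs(y)<130)
        out=[]
        for lo in range(-50,90,20):
            s=y[lid&(x>lo)&(x<lo+20)]; out.append((round(s.min()),round(s.max())))
        o2=[]
        for lo in range(-90,90,30):
            m=(y>lo)&(y<lo+30); s=x[lid&m]; w=x[m&(abs(Z-66)<3)&(x<-20)&(x>-140)]
            o2.append((round(s.min()),round(s.max()),round(w.min()) if len(w) else 0))
        o3=[]
        for lo in range(130,270,30):
            m=(abs(Z-66)<6)&(x>lo)&(x<lo+30)&(abs(y)<140); o3.append((round(y[m].min()),round(y[m].max())))
        print(n,ps,out,o2,o3)
```

```text
top 1.5 [(-116, 117), (-116, 119), (-115, 119), (-116, 119), (-116, 120), (-115, 120), (-116, 121)] [(-88, 114, -88), (-85, 115, -88), (-88, 115, -90), (-90, 112, -90), (-90, 112, -90), (-64, 113, -90)] [(-115, 122), (-114, 123), (-114, 123), (-114, 121), (-114, 122)]
top 1.9 [(-115, 118), (-116, 119), (-115, 119), (-116, 119), (-116, 119), (-116, 120), (-116, 120)] [(-89, 114, -89), (-85, 115, -88), (-88, 114, -90), (-90, 112, -90), (-90, 113, -90), (-64, 113, -89)] [(-116, 121), (-116, 122), (-115, 122), (-116, 120), (-115, 120)]
top 2.3 [(-115, 118), (-115, 119), (-115, 119), (-116, 119), (-116, 119), (-116, 120), (-117, 119)] [(-89, 113, -89), (-85, 114, -89), (-88, 114, -90), (-90, 113, -90), (-90, 113, -90), (-63, 114, -89)] [(-117, 120), (-117, 120), (-117, 120), (-117, 118), (-117, 118)]
scene 1.5 [(-116, 120), (-118, 120), (-117, 119), (-114, 121), (-114, 122), (-115, 120), (-113, 119)] [(-90, 112, -94), (-89, 113, -94), (-87, 113, -93), (-89, 113, -94), (-91, 113, -96), (-87, 112, -95)] [(-116, 124), (-114, 124), (-114, 125), (-113, 126), (-113, 123)]
scene 1.9 [(-116, 120), (-118, 120), (-117, 119), (-114, 121), (-115, 122), (-116, 120), (-114, 119)] [(-91, 111, -95), (-87, 113, -95), (-89, 113, -93), (-89, 113, -94), (-90, 113, -96), (-87, 112, -95)] [(-117, 123), (-116, 123), (-116, 124), (-115, 124), (-115, 121)]
scene 2.3 [(-116, 120), (-118, 120), (-117, 119), (-114, 121), (-115, 121), (-116, 119), (-115, 118)] [(-91, 111, -94), (-87, 113, -95), (-89, 113, -93), (-89, 113, -94), (-90, 113, -96), (-86, 113, -94)] [(-118, 122), (-117, 122), (-117, 122), (-116, 123), (-117, 119)]
```

Call:
apply_moves:
  targets:
    - [85, [48, 136, 0], [0, 0, 8]]
    - [85, [64, 181, 0], [0, 0, 16]]
    - [85, [80, 226, 0], [0, 0, 24]]
    - [85, [96, 271, 0], [0, 0, 32]]
    - [85, [112, 316, 0], [0, 0, 40]]
    - [85, [128, 361, 0], [0, 0, 48]]
    - [85, [144, 406, 0], [0, 0, 56]]
    - [85, [160, 451, 0], [0, 0, 62]]
    - [85, [176, 496, 0], [0, 0, 67.8]]
    - [85, [192, 542, 0], [0, 0, 67.8]]
    - [85, [208, 588, 0], [0, 0, 67.8]]
    - [85, [224, 633, -10], [0, 0, 67.8]]
    - [85, [240, 678.5, -31], [0, 0, 67.8]]
    - [85, [240, 678.5, -31], [0, 0, 67.8]]
    - [85, [240, 678.5, -31], [0, 0, 67.8]]
    - [85, [240, 678.5, -31], [0, 0, 67.8]]
  squeeze: 30

```text
time_s: 1.7
eef_pos: [454.6, 201.7, 198.9]
ee_rot: [-0.001, 0.694, 0.72, -0.001]
force: [-0.8, -1.0, -0.7]
grip_width: 0.994
grip_force: 0.0
```

Call:
apply_moves:
  targets:
    - [60, [0, -42, -30], [0, 0, 0]]
    - [60, [0, -42, -70], [0, 0, 0]]
    - [60, [0, -42, -100], [0, 0, 0]]
    - [60, [0, -42, -118], [0, 0, 0]]
    - [40, [0, -42, -118], [0, 0, 0]]
    - [40, [0, -42, -118], [0, 0, 0]]
    - [30, [0, -42, -118], [0, 0, 0]]
    - [17, [0, -42, -118], [0, 0, 0]]
    - [17, [0, -42, -118], [0, 0, 0]]
    - [17, [0, -42, -118], [0, 0, 0]]
    - [17, [0, -42, -118], [0, 0, 0]]
    - [17, [0, -42, -118], [0, 0, 0]]
  squeeze: 6

```text
time_s: 2.9
eef_pos: [455.4, 157.5, 83.4]
ee_rot: [0.001, 0.695, 0.719, 0.001]
force: [-1.4, -1.7, 6.5]
grip_width: 0.208
grip_force: 19.8
```

Call:
apply_moves:
  targets:
    - [17.8, [0, 0, 0], [0, 0, 0]]
    - [17.8, [0, 0, 0], [0, 0, 0]]
    - [17.8, [0, 0, 0], [0, 0, 0]]
    - [17.8, [0, 0, 0], [0, 0, 0]]

```text
time_s: 3.3
eef_pos: [455.5, 157.5, 83.4]
ee_rot: [0.001, 0.695, 0.719, 0.001]
force: [-1.2, -2.2, 7.3]
grip_width: 0.214
grip_force: 10.1
```

Call:
apply_moves:
  targets:
    - [17.4, [0, 0, 0], [0, 0, 0]]
    - [17.4, [0, 0, 0], [0, 0, 0]]
    - [17.4, [0, 0, 0], [0, 0, 0]]
    - [17.4, [0, 0, 0], [0, 0, 0]]

```text
time_s: 3.7
eef_pos: [455.4, 157.5, 83.4]
ee_rot: [0.001, 0.695, 0.719, 0.001]
force: [-2.3, -1.3, 7.1]
grip_width: 0.206
grip_force: 15.8
```

```bash
python3 -c "
from rig import ctrl;print(ctrl.sense())"
```

```text
{'time_s': 3.7, 'joints': array([ 8.93582761e-02,  3.98379458e-01,  1.80718362e+00, -3.94661172e-04,
        9.34275350e-01,  5.47678384e-02]), 'dq': array([ 1.45623110e-03, -5.51414768e-04,  1.27131238e-03,  5.75131026e-05,
       -2.52885639e-04,  7.84655315e-04]), 'tau': array([  0.23000118, -36.66448832, -19.32036102,   0.24754998,
        -0.46434277,   0.0900051 ]), 'eef_pos': array([455.41547702, 157.48832628,  83.41391683]), 'ee_rot': array([6.94020463e-04, 6.94687529e-01, 7.19311089e-01, 5.59351839e-04]), 'force': array([-2.32482151, -1.3453788 ,  7.12959293]), 'wrist_torque': array([-0.10034313,  0.31615731,  0.11828671]), 'grip_force': 15.768816322088242, 'grip_width': 0.20563448384826064}
```

Call:
apply_moves:
  targets:
    - [16, [2, 0, 1], [0, 0, 0]]
    - [16, [8, 0.3, 1], [0, 0, 0]]
    - [16, [16, 0.6, 1], [0, 0, 0]]
    - [16, [26, 0.9, 1], [0, 0, 0]]
    - [16, [36, 1.2, 1], [0, 0, 0]]
    - [16, [46, 1.6, 1], [0, 0, 0]]
    - [16, [56, 2, 1], [0, 0, 0]]
    - [16, [66, 2.3, 1], [0, 0, 0]]
    - [16, [76, 2.6, 1], [0, 0, 0]]
    - [16, [86, 3, 1], [0, 0, 0]]
    - [16, [96, 3.3, 1], [0, 0, 0]]
    - [16, [106, 3.7, 1], [0, 0, 0]]
    - [16, [116, 4, 1], [0, 0, 0]]
    - [16, [126, 4.4, 1], [0, 0, 0]]
    - [16, [134, 4.7, 1], [0, 0, 0]]
    - [16, [140, 4.9, 1], [0, 0, 0]]
    - [16, [145, 5, 1], [0, 0, 0]]
    - [16, [149, 5.2, 1], [0, 0, 0]]
    - [16, [152, 5.3, 1], [0, 0, 0]]
    - [16, [154, 5.4, 1], [0, 0, 0]]
  squeeze: 30

```text
time_s: 5.7
eef_pos: [609.6, 163.3, 83.5]
ee_rot: [0.0, 0.695, 0.719, 0.0]
force: [-2.4, 2.0, 5.1]
grip_width: 0.205
grip_force: 31.1
```

Call:
apply_moves:
  targets:
    - [16, [1, 0, 0], [0, 0, 0]]
    - [16, [2, 0.1, 0], [0, 0, 0]]
    - [16, [3, 0.1, 0], [0, 0, 0]]
    - [16, [4, 0.1, 0], [0, 0, 0]]
    - [16, [4, 0.1, 0], [0, 0, 0]]

```text
time_s: 6.2
eef_pos: [609.8, 163.3, 83.4]
ee_rot: [-0.003, 0.695, 0.719, -0.004]
force: [-24.7, -0.5, 16.9]
grip_width: 0.205
grip_force: 33.6
```

Call:
apply_moves:
  targets:
    - [17, [-4, 0, 0], [0, 0, 0]]
    - [30, [-4, 0, 0], [0, 0, 0]]
    - [45, [-4, 0, 0], [0, 0, 0]]
    - [60, [-4, 0, 15], [0, 0, 0]]
    - [85, [-4, 0, 60], [0, 0, 0]]
    - [85, [-4, 0, 110], [0, 0, -8]]
    - [85, [-8, -40, 150], [0, 0, -16]]
    - [85, [-20, -80, 180], [0, 0, -24]]
    - [85, [-35, -120, 200], [0, 0, -32]]
    - [85, [-55, -160, 217], [0, 0, -40]]
    - [85, [-75, -200, 217], [0, 0, -48]]
    - [85, [-95, -240, 217], [0, 0, -56]]
    - [85, [-113, -263, 217], [0, 0, -64]]
    - [85, [-113, -263, 217], [0, 0, -72]]
    - [85, [-113, -263, 217], [0, 0, -80]]
    - [85, [-113, -263, 217], [0, 0, -88]]
    - [85, [-113, -263, 217], [0, 0, -90]]

```text
time_s: 7.9
eef_pos: [499.9, -100.2, 301.4]
ee_rot: [0.0, 1.0, 0.015, 0.001]
force: [-0.2, -0.7, -0.5]
grip_width: 0.991
grip_force: 0.0
```

```bash
cat >> h.py <<'E'
C=np.array([488,159.5]); YAW=np.radians(2.0)
R=np.array([[np.cos(YAW),np.sin(YAW)],[-np.sin(YAW),np.cos(YAW)]])
def cups(tag):
    for n in("top","scene"):
        im,d,P=snap(n,f"{tag}_{n}"); X,Y,Z=P[...,0],P[...,1],P[...,2]
        H,S,V=cv2.split(cv2.cvtColor(im,cv2.COLOR_BGR2HSV)); red=((H<8)|(H>170))&(S>140)&(Z>20)&(Z<100)&(X>200)&(X<750)&(Y>-600)&(Y<420)
        k,l,st,c=cv2.connectedComponentsWithStats(red.astype(np.uint8))
        for i in range(1,k):
            p=P[l==i]
            if st[i,4]<50 or st[i,4]>600: continue
            zt=np.percentile(p[:,2],85); q=p[abs(p[:,2]-zt)<7]; q=q[np.hypot(*(q[:,:2]-np.median(q[:,:2],0)).T)<45]
            cc,r=cv2.minEnclosingCircle(q[:,:2].astype(np.float32)); print(n,"cup px",c[i].round(),"z%.0f"%zt,"enc",np.round(cc,1),round(r,1),"mean",q[:,:2].mean(0).round(1),"chest",(R@(np.array(cc)-C)).round(1))
E
python3 - <<'E'
from h import *
print(ctrl.sense()["eef_pos"]); cups("a")
for n in("top","scene"):
    im=cv2.imread(f"pics/a_{n}.png"); P=cloud(n,np.load(f"a_{n}.npy")); Q=(P[...,:2]-C)@R.T; x,y,Z=Q[...,0],Q[...,1],P[...,2]
    m=(x<0)&(x>-84)&(y>8)&(y<112)&(abs(Z-50)<7); q=np.c_[x[m],y[m]].astype(np.float32); print(n,"spacer chest",cv2.minAreaRect(q),np.median(Z[m]))
    i=(Z>100)&(abs(x-122)<40)&(abs(y)<40)&(Z<115); print("ridge",x[i].mean(),y[i].mean(),i.sum())
    cv2.imwrite(f"pics/a_{n}c.png",cv2.resize(im[120:270,100:300] if n=="top" else im[120:270,320:520],(800,600),interpolation=cv2.INTER_CUBIC))
E
```

```text
[ 499.92683777 -100.2488727   301.43699458]
top cup px [351. 182.] z87 enc [ 618.2 -171.7] 28.5 mean [ 628.6 -175.5] chest [ 118.6 -335.5]
top cup px [420. 204.] z53 enc [ 564.8 -383.6] 28.9 mean [ 564.8 -384.3] chest [  57.8 -545.4]
top cup px [352. 241.] z53 enc [ 453.1 -179.3] 28.5 mean [ 451.1 -180.5] chest [ -46.7 -337.4]
scene cup px [286. 202.] z55 enc [ 453.1 -180.7] 29.4 mean [ 451.9 -182.4] chest [ -46.7 -338.7]
scene cup px [304. 234.] z87 enc [ 614.1 -171.6] 30.8 mean [ 615. -171.] chest [ 114.5 -335.3]
scene cup px [243. 246.] z55 enc [ 565.7 -385.5] 29.1 mean [ 566.4 -384.7] chest [  58.7 -547.4]
top spacer chest ((-42.16842269897461, 65.07230377197266), (77.11238861083984, 94.38679504394531), 0.7352936863899231) 50.538129450380666
ridge 121.01391531227658 -1.2219882514141016 110
scene spacer chest ((-45.49543762207031, 65.05823516845703), (76.60127258300781, 93.70480346679688), 0.09964049607515335) 51.07195180048211
ridge 120.73114732453288 -0.2607853869786231 58
```

View pics/a_topc.png

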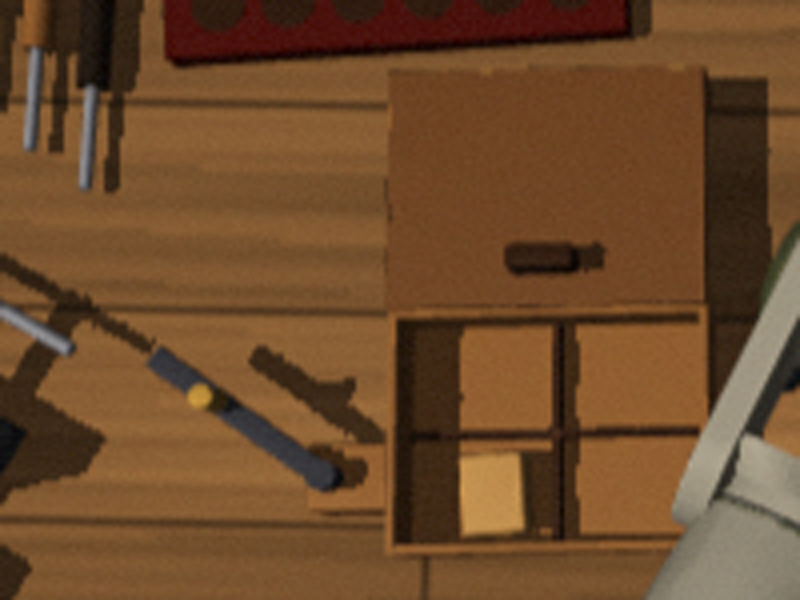

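Call:
apply_moves:
  targets:
    - [85, [35, -22, -25], [0, 0, 0]]
    - [85, [70, -44, -50], [0, 0, 0]]
    - [85, [105, -66, -75], [0, 0, 0]]
    - [85, [115.5, -71, -115], [0, 0, 0]]
    - [85, [115.5, -71, -160], [0, 0, 0]]
    - [85, [115.5, -71, -200], [0, 0, 0]]
    - [85, [115.5, -71, -230], [0, 0, 0]]
    - [85, [115.5, -71, -250], [0, 0, 0]]
    - [80, [115.5, -71, -258], [0, 0, 0]]
    - [75, [115.5, -71, -258], [0, 0, 0]]
    - [70, [115.5, -71, -258], [0, 0, 0]]
    - [66, [115.5, -71, -258], [0, 0, 0]]
    - [64, [115.5, -71, -258], [0, 0, 0]]
    - [62, [115.5, -71, -258], [0, 0, 0]]
    - [61, [115.5, -71, -258], [0, 0, 0]]
    - [60, [115.5, -71, -258], [0, 0, 0]]
    - [59, [115.5, -71, -258], [0, 0, 0]]
    - [58.5, [115.5, -71, -258], [0, 0, 0]]
    - [58.5, [115.5, -71, -258], [0, 0, 0]]
  squeeze: 20

```text
time_s: 9.9
eef_pos: [615.5, -171.1, 42.3]
ee_rot: [0.0, 1.0, 0.017, 0.0]
force: [-0.5, -0.9, 1.0]
grip_width: 0.688
grip_force: 0.5
```

Call:
apply_moves:
  targets:
    - [58.2, [0, 0, 0], [0, 0, 0]]
    - [58, [0, 0, 0], [0, 0, 0]]
    - [57.8, [0, 0, 0], [0, 0, 0]]
    - [57.8, [0, 0, 0], [0, 0, 0]]
    - [57.8, [0, 0, 0], [0, 0, 0]]

```text
time_s: 10.4
eef_pos: [615.4, -171.0, 42.3]
ee_rot: [0.0, 1.0, 0.017, 0.0]
force: [-0.2, -0.6, 1.8]
grip_width: 0.678
grip_force: 4.3
```

Call:
apply_moves:
  targets:
    - [57.6, [0, 0, 0], [0, 0, 0]]
    - [57.6, [0, 0, 0], [0, 0, 0]]
    - [57.6, [0, 0, 5], [0, 0, 0]]
    - [57.6, [0, 0, 20], [0, 0, 0]]
    - [57.6, [0, 0, 45], [0, 0, 0]]
    - [57.6, [0, 0, 75], [0, 0, 0]]
    - [57.6, [0, 0, 100], [0, 0, 0]]
    - [57.6, [-4, 15, 115], [0, 0, 0]]
    - [57.6, [-10, 45, 120], [0, 0, 0]]
    - [57.6, [-17, 80, 120], [0, 0, 0]]
    - [57.6, [-25, 115, 120], [0, 0, 0]]
    - [57.6, [-33, 150, 120], [0, 0, 0]]
    - [57.6, [-41, 185, 120], [0, 0, 0]]
    - [57.6, [-49, 220, 120], [0, 0, 0]]
    - [57.6, [-57, 255, 120], [0, 0, 0]]
    - [57.6, [-65, 290, 120], [0, 0, 0]]
    - [57.6, [-73, 325, 120], [0, 0, 0]]
    - [57.6, [-81, 355, 120], [0, 0, 0]]
    - [57.6, [-86, 373, 120], [0, 0, 0]]
    - [57.6, [-86, 380, 120], [0, 0, 0]]

```text
time_s: 12.4
eef_pos: [528.8, 210.7, 163.3]
ee_rot: [-0.0, 1.0, 0.018, 0.0]
force: [-0.3, -0.6, -0.9]
grip_width: 0.678
grip_force: 9.6
```

Call:
apply_moves:
  targets:
    - [57.7, [0, 0, -20], [0, 0, 0]]
    - [57.7, [0, 0, -50], [0, 0, 0]]
    - [57.7, [0, 0, -80], [0, 0, 0]]
    - [57.7, [0, 0, -105], [0, 0, 0]]
    - [57.7, [0, 0, -122], [0, 0, 0]]
    - [57.7, [0, 0, -132], [0, 0, 0]]
    - [57.7, [0, 0, -138], [0, 0, 0]]
    - [57.7, [0, 0, -142], [0, 0, 0]]
    - [57.7, [0, 0, -145], [0, 0, 0]]
    - [57.7, [0, 0, -147], [0, 0, 0]]
    - [57.7, [0, 0, -148], [0, 0, 0]]
    - [57.7, [0, 0, -148], [0, 0, 0]]

```text
time_s: 13.6
eef_pos: [529.5, 209.0, 14.5]
ee_rot: [-0.0, 1.0, 0.017, 0.0]
force: [-0.5, 0.1, -0.2]
grip_width: 0.677
grip_force: 9.6
```

Call:
apply_moves:
  targets:
    - [57.7, [0, 0, -0.7], [0, 0, 0]]
    - [57.7, [0, 0, -1.2], [0, 0, 0]]
    - [57.7, [0, 0, -1.2], [0, 0, 0]]

```text
time_s: 13.9
eef_pos: [529.6, 209.1, 14.3]
ee_rot: [0.0, 1.0, 0.017, 0.0]
force: [-5.2, -1.1, 9.4]
grip_width: 0.68
grip_force: 10.4
```

Call:
apply_moves:
  targets:
    - [59, [0, 0, 0], [0, 0, 0]]
    - [61, [0, 0, 0], [0, 0, 0]]
    - [64, [0, 0, 0], [0, 0, 0]]
    - [70, [0, 0, 3], [0, 0, 0]]
    - [72, [0, 0, 20], [0, 0, 0]]
    - [72, [0, 0, 55], [0, 0, 0]]
    - [72, [0, 0, 95], [0, 0, 0]]
    - [80, [-10, -30, 135], [0, 0, 0]]
    - [85, [-25, -70, 170], [0, 0, 0]]
    - [85, [-40, -110, 190], [0, 0, 0]]
    - [85, [-60, -150, 190], [0, 0, 0]]
    - [85, [-69, -189, 190], [0, 0, 0]]
    - [85, [-69, -189, 190], [0, 0, 0]]

```text
time_s: 15.2
eef_pos: [459.7, 16.7, 203.7]
ee_rot: [0.0, 1.0, 0.015, 0.0]
force: [0.4, 0.0, -0.2]
grip_width: 0.996
grip_force: 0.0
```

Run:
```python
from h import *
print(ctrl.sense()["eef_pos"]); cups("b")
for n in("top","scene"):
    im=cv2.imread(f"pics/b_{n}.png"); P=cloud(n,np.load(f"b_{n}.npy")); Q=(P[...,:2]-C)@R.T; x,y,Z=Q[...,0],Q[...,1],P[...,2]
    H,S,V=cv2.split(cv2.cvtColor(im,cv2.COLOR_BGR2HSV))
    m=(x<-4)&(x>-80)&(y>8)&(y<100)&(abs(Z-50)<8)&(V>130); k,l,st,c=cv2.connectedComponentsWithStats(m.astype(np.uint8)); 
    if k>1:
        i=1+np.argmax(st[1:,4]);m=l==i
        print(n,"spacer chest",cv2.minAreaRect(np.c_[x[m],y[m]].astype(np.float32)),np.median(Z[m]),m.sum(),c[i])
print(R@(onplane("top",223,243,50)[:2]-C))
a=cv2.imread("pics/b_top.png")[120:270,170:470]; b=cv2.imread("pics/b_scene.png")[110:260,220:520]
cv2.imwrite("pics/b.png",cv2.resize(np.vstack([a,b]),(600,600),interpolation=cv2.INTER_CUBIC))
```

```text
[459.69763193  16.74837047 203.68255062]
top cup px [420. 204.] z53 enc [ 565.3 -384.8] 29.5 mean [ 565.3 -385. ] chest [  58.3 -546.6]
top cup px [221. 213.] z58 enc [530.7 210. ] 28.9 mean [529.9 209.8] chest [44.4 49. ]
top cup px [352. 241.] z53 enc [ 451.6 -179.6] 27.9 mean [ 449.3 -180.2] chest [ -48.2 -337.6]
scene cup px [390. 183.] z61 enc [530.9 211.9] 31.9 mean [530.2 209.4] chest [44.7 50.9]
scene cup px [286. 202.] z55 enc [ 452.  -180.5] 30.4 mean [ 453.5 -181.5] chest [ -47.8 -338.5]
scene cup px [243. 246.] z55 enc [ 564.5 -385.8] 29.9 mean [ 565.5 -384.9] chest [  57.5 -547.6]
top spacer chest ((-46.53221130371094, 43.767547607421875), (59.37171173095703, 46.23884201049805), 0.4204242527484894) 49.90173009181012 292 [222.05136986 242.65068493]
scene spacer chest ((-47.46058654785156, 43.59479522705078), (64.97184753417969, 50.272769927978516), 2.9886209964752197) 50.87683690659287 155 [378.69677419 166.26451613]
[-47.05918819  42.03710077]
```

View pics/b.png

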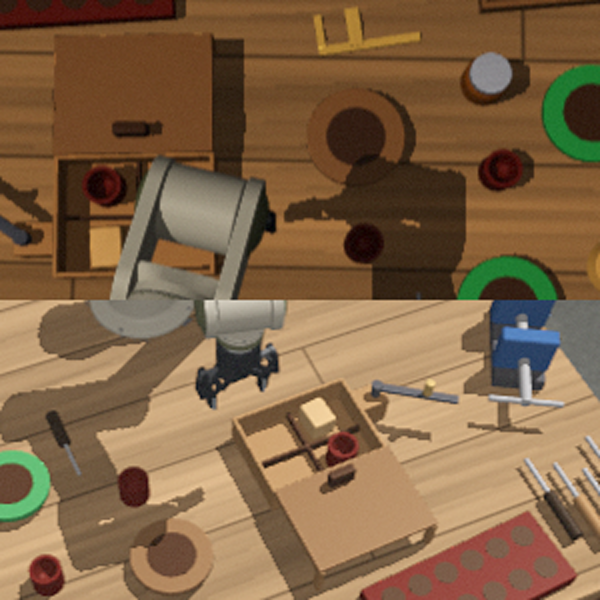

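Call:
apply_moves:
  targets:
    - [85, [-2, -40, 0], [0, 0, 0]]
    - [85, [-4, -80, 0], [0, 0, 0]]
    - [85, [-6, -120, -20], [0, 0, 0]]
    - [85, [-8, -160, -45], [0, 0, 0]]
    - [85, [-8.4, -190, -75], [0, 0, 0]]
    - [85, [-8.4, -200.5, -110], [0, 0, 0]]
    - [85, [-8.4, -200.5, -145], [0, 0, 0]]
    - [85, [-8.4, -200.5, -175], [0, 0, 0]]
    - [85, [-8.4, -200.5, -190], [0, 0, 0]]
    - [80, [-8.4, -200.5, -195], [0, 0, 0]]
    - [74, [-8.4, -200.5, -195], [0, 0, 0]]
    - [69, [-8.4, -200.5, -195], [0, 0, 0]]
    - [65, [-8.4, -200.5, -195], [0, 0, 0]]
    - [63, [-8.4, -200.5, -195], [0, 0, 0]]
    - [61.5, [-8.4, -200.5, -195], [0, 0, 0]]
    - [60, [-8.4, -200.5, -195], [0, 0, 0]]
    - [59, [-8.4, -200.5, -195], [0, 0, 0]]
    - [58.5, [-8.4, -200.5, -195], [0, 0, 0]]
    - [58.2, [-8.4, -200.5, -195], [0, 0, 0]]
    - [58, [-8.4, -200.5, -195], [0, 0, 0]]

```text
time_s: 17.3
eef_pos: [452.1, -180.7, 8.2]
ee_rot: [0.0, 1.0, 0.017, 0.0]
force: [-0.2, 0.1, 0.1]
grip_width: 0.674
grip_force: 0.5
```

Call:
apply_moves:
  targets:
    - [57.8, [0, 0, 0], [0, 0, 0]]
    - [57.8, [0, 0, 0], [0, 0, 0]]

```text
time_s: 17.5
eef_pos: [452.1, -180.6, 8.2]
ee_rot: [0.0, 1.0, 0.017, 0.0]
force: [0.0, -0.9, 0.7]
grip_width: 0.673
grip_force: 4.3
```

Call:
apply_moves:
  targets:
    - [57.6, [0, 0, 0], [0, 0, 0]]
    - [57.6, [0, 0, 0], [0, 0, 0]]
    - [57.6, [0, 0, 5], [0, 0, 0]]
    - [57.6, [0, 0, 20], [0, 0, 0]]
    - [57.6, [0, 0, 45], [0, 0, 0]]
    - [57.6, [0, 0, 75], [0, 0, 0]]
    - [57.6, [0, 0, 105], [0, 0, 0]]
    - [57.6, [4, 15, 125], [0, 0, 0]]
    - [57.6, [12, 45, 130], [0, 0, 0]]
    - [57.6, [22, 80, 130], [0, 0, 0]]
    - [57.6, [32, 115, 130], [0, 0, 0]]
    - [57.6, [41, 150, 130], [0, 0, 0]]
    - [57.6, [51, 185, 130], [0, 0, 0]]
    - [57.6, [60, 220, 130], [0, 0, 0]]
    - [57.6, [70, 255, 130], [0, 0, 0]]
    - [57.6, [77, 280, 130], [0, 0, 0]]
    - [57.6, [80.5, 293.5, 130], [0, 0, 0]]
    - [57.6, [80.5, 293.5, 130], [0, 0, 0]]

```text
time_s: 19.3
eef_pos: [532.3, 114.1, 137.8]
ee_rot: [-0.0, 1.0, 0.018, -0.0]
force: [-0.0, 0.3, -1.1]
grip_width: 0.676
grip_force: 9.6
```

Call:
apply_moves:
  targets:
    - [57.6, [0, 0, -20], [0, 0, 0]]
    - [57.6, [0, 0, -50], [0, 0, 0]]
    - [57.6, [0, 0, -80], [0, 0, 0]]
    - [57.6, [0, 0, -100], [0, 0, 0]]
    - [57.6, [0, 0, -112], [0, 0, 0]]
    - [57.6, [0, 0, -118], [0, 0, 0]]
    - [57.6, [0, 0, -121], [0, 0, 0]]
    - [57.6, [0, 0, -123], [0, 0, 0]]
    - [57.6, [0, 0, -124], [0, 0, 0]]
    - [57.6, [0, 0, -124.5], [0, 0, 0]]
    - [57.6, [0, 0, -124.5], [0, 0, 0]]

```text
time_s: 20.4
eef_pos: [532.9, 113.0, 14.3]
ee_rot: [0.0, 1.0, 0.017, 0.001]
force: [-0.9, 0.3, 3.5]
grip_width: 0.676
grip_force: 9.9
```

Call:
apply_moves:
  targets:
    - [59, [0, 0, 0], [0, 0, 0]]
    - [61, [0, 0, 0], [0, 0, 0]]
    - [64, [0, 0, 0], [0, 0, 0]]
    - [70, [0, 0, 3], [0, 0, 0]]
    - [72, [0, 0, 20], [0, 0, 0]]
    - [72, [0, 0, 55], [0, 0, 0]]
    - [72, [0, 0, 95], [0, 0, 0]]
    - [80, [0, -30, 135], [0, 0, 0]]
    - [85, [0, -70, 165], [0, 0, 0]]
    - [85, [0, -110, 186], [0, 0, 0]]
    - [85, [0, -150, 186], [0, 0, 0]]
    - [85, [0, -190, 186], [0, 0, 0]]
    - [85, [0, -213, 186], [0, 0, 0]]
    - [85, [0, -213, 186], [0, 0, 0]]

```text
time_s: 21.8
eef_pos: [532.3, -102.6, 199.6]
ee_rot: [0.0, 1.0, 0.015, 0.0]
force: [-0.6, 0.2, 0.0]
grip_width: 0.998
grip_force: 0.0
```

Run:
```python
from h import *
print(ctrl.sense()["eef_pos"]); cups("c")
```

```text
[ 532.32602908 -102.56229197  199.63787601]
top cup px [420. 205.] z53 enc [ 566.1 -383.4] 28.7 mean [ 563.7 -383.9] chest [  59.1 -545.3]
top cup px [221. 212.] z60 enc [530.6 209.8] 28.9 mean [530.2 210. ] chest [44.3 48.8]
top cup px [253. 212.] z60 enc [533.1 114.3] 29.2 mean [530.8 113. ] chest [ 43.5 -46.7]
scene cup px [390. 183.] z61 enc [528.2 209. ] 33.5 mean [529.8 208.5] chest [41.9 48.1]
scene cup px [368. 192.] z62 enc [533.9 113.7] 30.2 mean [534.8 114.4] chest [ 44.3 -47.4]
scene cup px [243. 246.] z55 enc [ 564.6 -383.3] 30.0 mean [ 565.5 -385. ] chest [  57.6 -545.1]
```

Call:
apply_moves:
  targets:
    - [85, [5, -45, 0], [0, 0, 0]]
    - [85, [10, -90, 0], [0, 0, 0]]
    - [85, [16, -135, 0], [0, 0, 0]]
    - [85, [21, -180, 0], [0, 0, 0]]
    - [85, [27, -225, -20], [0, 0, 0]]
    - [85, [31, -265, -50], [0, 0, 0]]
    - [85, [32.8, -284.5, -85], [0, 0, 0]]
    - [85, [32.8, -284.5, -125], [0, 0, 0]]
    - [85, [32.8, -284.5, -160], [0, 0, 0]]
    - [85, [32.8, -284.5, -180], [0, 0, 0]]
    - [80, [32.8, -284.5, -191.5], [0, 0, 0]]
    - [74, [32.8, -284.5, -191.5], [0, 0, 0]]
    - [69, [32.8, -284.5, -191.5], [0, 0, 0]]
    - [65, [32.8, -284.5, -191.5], [0, 0, 0]]
    - [62.5, [32.8, -284.5, -191.5], [0, 0, 0]]
    - [60.5, [32.8, -284.5, -191.5], [0, 0, 0]]
    - [59, [32.8, -284.5, -191.5], [0, 0, 0]]
    - [58.5, [32.8, -284.5, -191.5], [0, 0, 0]]
    - [58.2, [32.8, -284.5, -191.5], [0, 0, 0]]
    - [58, [32.8, -284.5, -191.5], [0, 0, 0]]

```text
time_s: 23.9
eef_pos: [565.4, -384.6, 8.2]
ee_rot: [0.0, 1.0, 0.017, 0.0]
force: [-0.3, -1.2, 0.1]
grip_width: 0.674
grip_force: 0.5
```

Call:
apply_moves:
  targets:
    - [57.8, [0, 0, 0], [0, 0, 0]]
    - [57.7, [0, 0, 0], [0, 0, 0]]
    - [57.7, [0, 0, 0], [0, 0, 0]]

```text
time_s: 24.2
eef_pos: [565.3, -384.6, 8.2]
ee_rot: [0.0, 1.0, 0.017, 0.0]
force: [0.1, -1.1, 0.9]
grip_width: 0.67
grip_force: 6.8
```

Call:
apply_moves:
  targets:
    - [57.6, [0, 0, 0], [0, 0, 0]]
    - [57.6, [0, 0, 5], [0, 0, 0]]
    - [57.6, [0, 0, 20], [0, 0, 0]]
    - [57.6, [0, 0, 45], [0, 0, 0]]
    - [57.6, [0, 0, 75], [0, 0, 0]]
    - [57.6, [0, 0, 105], [0, 0, 0]]
    - [57.6, [-4, 15, 125], [0, 0, 0]]
    - [57.6, [-11, 45, 130], [0, 0, 0]]
    - [57.6, [-20, 83, 130], [0, 0, 0]]
    - [57.6, [-30, 123, 130], [0, 0, 0]]
    - [57.6, [-39, 163, 130], [0, 0, 0]]
    - [57.6, [-49, 203, 130], [0, 0, 0]]
    - [57.6, [-58, 243, 130], [0, 0, 0]]
    - [57.6, [-68, 283, 130], [0, 0, 0]]
    - [57.6, [-78, 323, 130], [0, 0, 0]]
    - [57.6, [-88, 363, 130], [0, 0, 0]]
    - [57.6, [-97, 403, 130], [0, 0, 0]]
    - [57.6, [-107, 443, 130], [0, 0, 0]]
    - [57.6, [-115, 478, 130], [0, 0, 0]]
    - [57.6, [-118.6, 494.5, 130], [0, 0, 0]]

```text
time_s: 26.2
eef_pos: [445.8, 112.5, 139.1]
ee_rot: [-0.0, 1.0, 0.018, 0.0]
force: [0.2, -0.5, -0.9]
grip_width: 0.675
grip_force: 9.7
```

Call:
apply_moves:
  targets:
    - [57.6, [0, 0, 0], [0, 0, 0]]
    - [57.6, [0, 0, -20], [0, 0, 0]]
    - [57.6, [0, 0, -50], [0, 0, 0]]
    - [57.6, [0, 0, -80], [0, 0, 0]]
    - [57.6, [0, 0, -100], [0, 0, 0]]
    - [57.6, [0, 0, -112], [0, 0, 0]]
    - [57.6, [0, 0, -118], [0, 0, 0]]
    - [57.6, [0, 0, -121], [0, 0, 0]]
    - [57.6, [0, 0, -123], [0, 0, 0]]
    - [57.6, [0, 0, -124], [0, 0, 0]]
    - [57.6, [0, 0, -124.5], [0, 0, 0]]
    - [57.6, [0, 0, -124.5], [0, 0, 0]]

```text
time_s: 27.4
eef_pos: [447.1, 110.0, 14.1]
ee_rot: [0.0, 1.0, 0.017, 0.0]
force: [-1.1, -0.2, 2.9]
grip_width: 0.673
grip_force: 10.0
```

Call:
apply_moves:
  targets:
    - [59, [0, 0, 0], [0, 0, 0]]
    - [61, [0, 0, 0], [0, 0, 0]]
    - [64, [0, 0, 0], [0, 0, 0]]
    - [68, [0, 0, 3], [0, 0, 0]]
    - [70, [0, 0, 20], [0, 0, 0]]
    - [70, [0, 0, 55], [0, 0, 0]]
    - [70, [0, 0, 85], [0, 0, 0]]
    - [65, [-2, 20, 100], [0, 0, 0]]
    - [60, [-4, 50, 100], [0, 0, 0]]
    - [60, [-6, 80, 90], [0, 0, 0]]
    - [60, [-7.2, 93.4, 70], [0, 0, 0]]
    - [60, [-7.2, 93.4, 50], [0, 0, 0]]
    - [60, [-7.2, 93.4, 50], [0, 0, 0]]
    - [60, [-7.2, 93.4, 35], [0, 0, 0]]
    - [60, [-7.2, 93.4, 25], [0, 0, 0]]
    - [60, [-7.2, 93.4, 15], [0, 0, 0]]
    - [60, [-7.2, 93.4, 9], [0, 0, 0]]
    - [60, [-7.2, 93.4, 9], [0, 0, 0]]

```text
time_s: 29.2
eef_pos: [439.3, 203.2, 22.1]
ee_rot: [0.0, 1.0, 0.017, -0.001]
force: [-0.0, 0.5, 0.1]
grip_width: 0.702
grip_force: 0.0
```

Clear so far. Going lower and closing.

Call:
apply_moves:
  targets:
    - [60, [0, 0, -3], [0, 0, 0]]
    - [60, [0, 0, -6], [0, 0, 0]]
    - [60, [0, 0, -7], [0, 0, 0]]
    - [55, [0, -2, -7], [0, 0, 0]]
    - [51, [0, -2, -7], [0, 0, 0]]
    - [49, [0, -2, -7], [0, 0, 0]]
    - [47.5, [0, -2, -7], [0, 0, 0]]
    - [47, [0, -2, -7], [0, 0, 0]]
    - [46.5, [0, -2, -7], [0, 0, 0]]
    - [46.5, [0, -2, -7], [0, 0, 0]]
    - [46.5, [0, -2, -7], [0, 0, 0]]

```text
time_s: 30.3
eef_pos: [439.6, 201.3, 15.9]
ee_rot: [0.0, 1.0, 0.017, 0.0]
force: [-1.6, -2.9, 6.2]
grip_width: 0.573
grip_force: 20.2
```

Call:
apply_moves:
  targets:
    - [46.5, [0, 0, 5], [0, 0, 0]]
    - [46.5, [0, 0, 20], [0, 0, 0]]
    - [46.5, [0, 0, 50], [0, 0, 0]]
    - [46.5, [0, 0, 85], [0, 0, 0]]
    - [46.5, [0, 0, 115], [0, 0, 0]]
    - [46.5, [8, -17, 125], [0, 0, 0]]
    - [46.5, [22, -47, 125], [0, 0, 0]]
    - [46.5, [40, -85, 125], [0, 0, 0]]
    - [46.5, [58, -123, 125], [0, 0, 0]]
    - [46.5, [76, -161, 125], [0, 0, 0]]
    - [46.5, [94, -199, 125], [0, 0, 0]]
    - [46.5, [112, -237, 125], [0, 0, 0]]
    - [46.5, [130, -275, 125], [0, 0, 0]]
    - [46.5, [148, -313, 125], [0, 0, 0]]
    - [46.5, [162, -345, 110], [0, 0, 0]]
    - [46.5, [172, -366.4, 85], [0, 0, 0]]
    - [46.5, [172, -366.4, 60], [0, 0, 0]]
    - [46.5, [172, -366.4, 42], [0, 0, 0]]
    - [46.5, [172, -366.4, 35], [0, 0, 0]]
    - [46.5, [172, -366.4, 32], [0, 0, 0]]

```text
time_s: 32.3
eef_pos: [611.4, -164.8, 47.2]
ee_rot: [-0.0, 1.0, 0.017, -0.0]
force: [-0.2, 0.3, -0.8]
grip_width: 0.567
grip_force: 20.6
```

Call:
apply_moves:
  targets:
    - [46.5, [0, 0, -1.5], [0, 0, 0]]
    - [46.5, [0, 0, -3], [0, 0, 0]]
    - [46.5, [0, 0, -4], [0, 0, 0]]
    - [46.5, [0, 0, -4], [0, 0, 0]]

```text
time_s: 32.7
eef_pos: [611.7, -165.0, 43.9]
ee_rot: [0.0, 1.0, 0.017, 0.0]
force: [0.3, -0.3, -1.2]
grip_width: 0.568
grip_force: 20.6
```

Call:
apply_moves:
  targets:
    - [46.5, [0, 0, -0.7], [0, 0, 0]]
    - [46.5, [0, 0, -1.2], [0, 0, 0]]
    - [46.5, [0, 0, -1.2], [0, 0, 0]]

```text
time_s: 33.0
eef_pos: [611.7, -165.0, 43.9]
ee_rot: [0.0, 1.0, 0.017, 0.0]
force: [-4.4, 1.6, 8.5]
grip_width: 0.572
grip_force: 21.3
```

Call:
apply_moves:
  targets:
    - [49, [0, 0, 0], [0, 0, 0]]
    - [52, [0, 0, 0], [0, 0, 0]]
    - [58, [0, 0, 0], [0, 0, 0]]
    - [66, [0, 0, 0], [0, 0, 0]]
    - [72, [0, 0, 15], [0, 0, 0]]
    - [80, [0, 0, 50], [0, 0, 0]]
    - [85, [0, 0, 95], [0, 0, 0]]
    - [85, [0, 0, 140], [0, 0, 8]]
    - [85, [-15, 20, 180], [0, 0, 16]]
    - [85, [-40, 40, 190], [0, 0, 24]]
    - [85, [-65, 55, 190], [0, 0, 32]]
    - [85, [-90, 65, 190], [0, 0, 40]]
    - [85, [-111, 65, 190], [0, 0, 48]]
    - [85, [-111, 65, 190], [0, 0, 56]]
    - [85, [-111, 65, 190], [0, 0, 64]]
    - [85, [-111, 65, 190], [0, 0, 72]]
    - [85, [-111, 65, 190], [0, 0, 80]]
    - [85, [-111, 65, 190], [0, 0, 88]]
    - [85, [-111, 65, 190], [0, 0, 90]]
    - [85, [-111, 65, 190], [0, 0, 90]]

```text
time_s: 35.0
eef_pos: [500.5, -100.0, 233.4]
ee_rot: [0.001, 0.695, 0.719, 0.0]
force: [0.2, -0.4, 0.0]
grip_width: 0.991
grip_force: 0.0
```

Run:
```python
from h import *
print(ctrl.sense()["eef_pos"]); cups("d")
for n in("top","scene"):
    P=cloud(n,np.load(f"d_{n}.npy")); X,Y,Z=P[...,0],P[...,1],P[...,2]
    m=(np.hypot(X-611,Y+165)<70)&(abs(Z-78)<6); print(n,"spacer",P[m].mean(0).round(1),m.sum())
a=cv2.imread("pics/d_top.png")[110:290,130:530]; b=cv2.imread("pics/d_scene.png")[110:290,180:580]
cv2.imwrite("pics/d.png",cv2.resize(np.vstack([a,b]),(660,594),interpolation=cv2.INTER_CUBIC))
```

```text
[ 500.54872025 -100.00888368  233.39417535]
top cup px [221. 212.] z59 enc [532.  210.4] 29.3 mean [529.4 210. ] chest [45.7 49.3]
top cup px [254. 212.] z60 enc [533.3 114.4] 28.9 mean [531.9 113.3] chest [ 43.7 -46.6]
top cup px [253. 241.] z59 enc [448.6 111.2] 28.8 mean [447.6 110.6] chest [-41.1 -46.9]
scene cup px [358. 176.] z60 enc [447.6 113.4] 31.2 mean [446.7 112.4] chest [-42.  -44.7]
scene cup px [390. 183.] z62 enc [530.9 210.4] 30.6 mean [530.9 208.7] chest [44.6 49.3]
scene cup px [368. 192.] z61 enc [533.7 114.5] 30.4 mean [533.4 114.2] chest [ 44.1 -46.6]
top spacer [ 617.6 -164.6   77.7] 252
scene spacer [ 612.6 -163.9   78.5] 183
```

View pics/d.png

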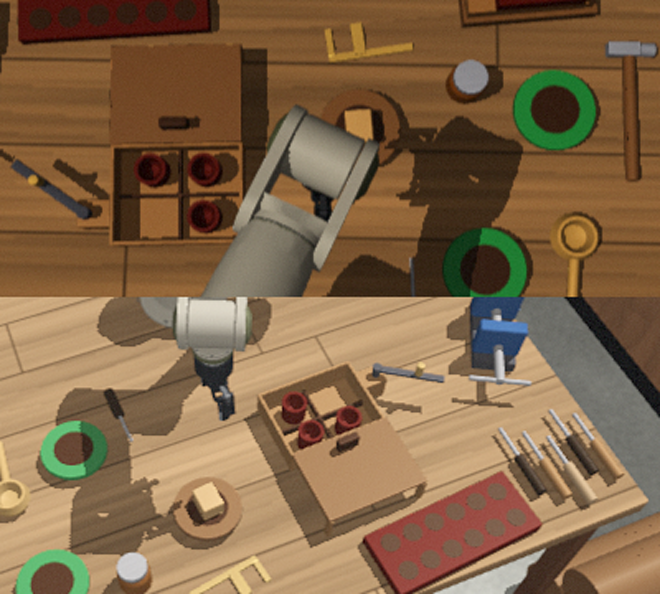

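Call:
apply_moves:
  targets:
    - [85, [18, 44, 0], [0, 0, 0]]
    - [85, [36, 88, 0], [0, 0, 0]]
    - [85, [54, 132, 0], [0, 0, 0]]
    - [85, [72, 176, 0], [0, 0, 0]]
    - [80, [90, 220, 0], [0, 0, 0]]
    - [70, [109, 263.2, -10], [0, 0, 0]]
    - [60, [109, 263.2, -40], [0, 0, 0]]
    - [55, [109, 263.2, -75], [0, 0, 0]]
    - [50, [109, 263.2, -105], [0, 0, 0]]
    - [50, [109, 263.2, -130], [0, 0, 0]]
    - [50, [109, 263.2, -145], [0, 0, 0]]
    - [45, [109, 263.2, -149], [0, 0, 0]]
    - [38, [109, 263.2, -149], [0, 0, 0]]
    - [30, [109, 263.2, -149], [0, 0, 0]]
    - [24, [109, 263.2, -149], [0, 0, 0]]
    - [19, [109, 263.2, -149], [0, 0, 0]]
    - [17, [109, 263.2, -149], [0, 0, 0]]
    - [16, [109, 263.2, -149], [0, 0, 0]]
    - [16, [109, 263.2, -149], [0, 0, 0]]
  squeeze: 30

```text
time_s: 37.0
eef_pos: [609.8, 163.2, 84.3]
ee_rot: [0.0, 0.695, 0.719, 0.0]
force: [-1.8, -0.0, 6.3]
grip_width: 0.206
grip_force: 30.1
```

Call:
apply_moves:
  targets:
    - [16, [-2, -0.1, 0], [0, 0, 0]]
    - [16, [-7, -0.2, 0], [0, 0, 0]]
    - [16, [-15, -0.5, 0], [0, 0, 0]]
    - [16, [-25, -0.9, 0], [0, 0, 0]]
    - [16, [-35, -1.2, 0], [0, 0, 0]]
    - [16, [-45, -1.6, 0], [0, 0, 0]]
    - [16, [-55, -1.9, 0], [0, 0, 0]]
    - [16, [-65, -2.3, 0], [0, 0, 0]]
    - [16, [-75, -2.6, 0], [0, 0, 0]]
    - [16, [-85, -3, 0], [0, 0, 0]]
    - [16, [-95, -3.3, 0], [0, 0, 0]]
    - [16, [-105, -3.7, 0], [0, 0, 0]]
    - [16, [-115, -4, 0], [0, 0, 0]]
    - [16, [-125, -4.4, 0], [0, 0, 0]]
    - [16, [-135, -4.7, 0], [0, 0, 0]]
    - [16, [-145, -5.1, 0], [0, 0, 0]]
    - [16, [-154, -5.4, 0], [0, 0, 0]]
    - [16, [-161, -5.6, 0], [0, 0, 0]]
    - [16, [-166, -5.8, 0], [0, 0, 0]]
    - [16, [-169, -5.9, 0], [0, 0, 0]]

```text
time_s: 39.0
eef_pos: [441.1, 156.9, 84.2]
ee_rot: [0.001, 0.695, 0.719, 0.001]
force: [2.0, -3.0, 5.8]
grip_width: 0.199
grip_force: 30.3
```

Call:
apply_moves:
  targets:
    - [16, [-1.5, 0, 0], [0, 0, 0]]
    - [16, [-3, -0.1, 0], [0, 0, 0]]
    - [16, [-4.5, -0.2, 0], [0, 0, 0]]
    - [16, [-6, -0.2, 0], [0, 0, 0]]
    - [16, [-7, -0.2, 0], [0, 0, 0]]
    - [16, [-8, -0.3, 0], [0, 0, 0]]
    - [16, [-9, -0.3, 0], [0, 0, 0]]
    - [16, [-10, -0.3, 0], [0, 0, 0]]
    - [16, [-10.7, -0.4, 0], [0, 0, 0]]
    - [16, [-11.4, -0.4, 0], [0, 0, 0]]
    - [16, [-12, -0.4, 0], [0, 0, 0]]
    - [16, [-12.6, -0.4, 0], [0, 0, 0]]
    - [16, [-13, -0.4, 0], [0, 0, 0]]
    - [16, [-13, -0.4, 0], [0, 0, 0]]

```text
time_s: 40.4
eef_pos: [429.9, 156.5, 84.2]
ee_rot: [0.003, 0.695, 0.719, 0.002]
force: [11.2, -2.6, 0.6]
grip_width: 0.2
grip_force: 29.7
```

Call:
apply_moves:
  targets:
    - [17, [2.4, 0, 0], [0, 0, 0]]
    - [22, [2.4, 0, 0], [0, 0, 0]]
    - [32, [2.4, 0, 0], [0, 0, 0]]
    - [42, [2.4, 0, 0], [0, 0, 0]]
    - [50, [2.4, 0, 20], [0, 0, 0]]
    - [60, [2.4, 0, 60], [0, 0, 0]]
    - [60, [2.4, 0, 100], [0, 0, 8]]
    - [60, [2.4, 0, 120], [0, 0, 16]]

```text
time_s: 41.2
eef_pos: [430.5, 157.1, 206.3]
ee_rot: [0.001, 0.586, 0.811, 0.001]
force: [-0.1, 0.6, -0.1]
grip_width: 0.7
grip_force: 0.0
```

Run:
```python
from h import *
for t in("a","c","d"):
  for n in("top","scene"):
    im=cv2.imread(f"pics/{t}_{n}.png"); P=cloud(n,np.load(f"{t}_{n}.npy")); X,Y,Z=P[...,0],P[...,1],P[...,2]
    m=(np.hypot(X-501,Y-395)<30)&(Z>113)&(Z<128); v,u=np.nonzero(m)
    o=onplane(n,u.mean(),v.mean(),121); print(t,n,m.sum(),u.mean().round(1),v.mean().round(1),o.round(1),P[m].mean(0).round(1))
p=C+R.T@[-33,160]; print(p)
for n in("top","scene"):
    im=cv2.imread(f"pics/d_{n}.png"); 
    c=im[190:260,120:205] if n=="top" else im[120:190,400:485]
    cv2.imwrite(f"pics/peg_{n}.png",cv2.resize(c,(425,350),interpolation=cv2.INTER_CUBIC))
a=np.hstack([cv2.imread("pics/peg_top.png")[:, :390],cv2.imread("pics/peg_scene.png")[:, :390]]); cv2.imwrite("pics/peg.png",a)
cups("e"); P=cloud("top",np.load("e_top.npy")); Q=(P[...,:2]-C)@R.T; m=(abs(P[...,2]-108)<5)&(abs(Q[...,1])<30)&(abs(Q[...,0]+58)<25); print("ridge",Q[m].mean(0),m.sum())
```

```text
a top 33 149.9 218.3 [501.6 396.4 121. ] [501.6 396.4 121.1]
a scene 25 435.0 151.8 [502.4 396.1 121. ] [501.6 396.9 119.6]
c top 30 149.8 218.3 [501.6 396.8 121. ] [501.6 397.  120.5]
c scene 17 434.9 151.2 [499.6 397.4 121. ] [499.9 397.2 121.4]
d top 34 150.0 218.3 [501.8 396.3 121. ] [501.8 396.4 120.7]
d scene 18 435.0 151.4 [500.6 397.1 121. ] [500.7 397.1 121.1]
[449.43618324 318.25084893]
ridge [-57.68537528 -17.17777863] 30
```

View pics/peg.png

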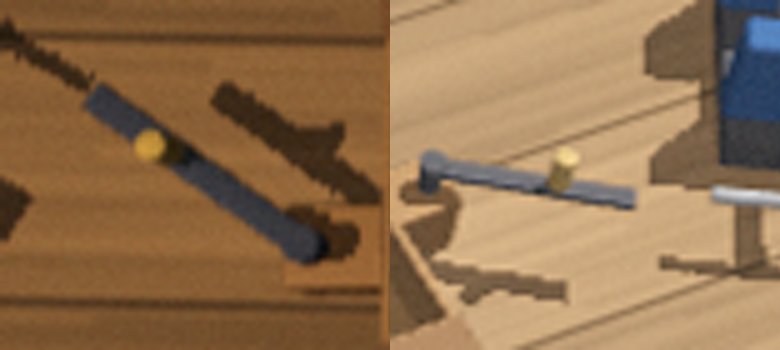

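The pictures show the brass peg at top (150,218) and scene (435,151), with the bar running about 34° off world +y. The ridge is at home (chest x −58).

Call:
apply_moves:
  targets:
    - [55, [12, 40, 0], [0, 0, 7]]
    - [50, [24, 80, 0], [0, 0, 14]]
    - [50, [36, 120, 0], [0, 0, 21]]
    - [50, [48, 160, 0], [0, 0, 28]]
    - [50, [60, 200, 0], [0, 0, 35]]
    - [50, [68, 230, 0], [0, 0, 38.5]]
    - [50, [71.4, 240.4, -10], [0, 0, 38.5]]
    - [50, [71.4, 240.4, -40], [0, 0, 38.5]]
    - [50, [71.4, 240.4, -70], [0, 0, 38.5]]
    - [50, [71.4, 240.4, -95], [0, 0, 38.5]]
    - [50, [71.4, 240.4, -108], [0, 0, 38.5]]
    - [45, [71.4, 240.4, -113], [0, 0, 38.5]]
    - [38, [71.4, 240.4, -113], [0, 0, 38.5]]
    - [30, [71.4, 240.4, -113], [0, 0, 38.5]]
    - [24, [71.4, 240.4, -113], [0, 0, 38.5]]
    - [20, [71.4, 240.4, -113], [0, 0, 38.5]]
    - [18, [71.4, 240.4, -113], [0, 0, 38.5]]
    - [17, [71.4, 240.4, -113], [0, 0, 38.5]]
    - [17, [71.4, 240.4, -113], [0, 0, 38.5]]
  squeeze: 20

```text
time_s: 43.2
eef_pos: [501.0, 396.6, 91.0]
ee_rot: [-0.0, 0.288, 0.957, -0.001]
force: [-4.6, -4.7, 4.9]
grip_width: 0.204
grip_force: 17.7
```

Run:
```python
import numpy as np
p=np.array([449.4,318.3]);r=94.5;s=np.array([501.3,396.8])
def o(t,base): a=np.radians(56.5-t); return [16.5,[*(p+r*np.array([np.cos(a),np.sin(a)])-base).round(1).tolist(),0],[0,0,-t]]
T=[2,5]+list(range(10,91,5)); print([o(t,s) for t in T])
a=np.radians(56.5-90); b=(s+np.array(o(90,s)[1][:2]))
print([[x[0],x[1],[0,0,round(x[2][2]+90,1)]] for x in (o(t,b) for t in [92,95,100,105,110,115,120,125,130,134,137,140,142,143.5,144.5])])
```

```text
[[16.5, [3.0, -1.6, 0], [0, 0, -2]], [16.5, [6.9, -4.5, 0], [0, 0, -5]], [16.5, [13.1, -10.0, 0], [0, 0, -10]], [16.5, [18.9, -15.9, 0], [0, 0, -15]], [16.5, [24.1, -22.3, 0], [0, 0, -20]], [16.5, [28.7, -29.1, 0], [0, 0, -25]], [16.5, [32.7, -36.3, 0], [0, 0, -30]], [16.5, [36.0, -43.9, 0], [0, 0, -35]], [16.5, [38.7, -51.7, 0], [0, 0, -40]], [16.5, [40.7, -59.7, 0], [0, 0, -45]], [16.5, [42.0, -67.8, 0], [0, 0, -50]], [16.5, [42.6, -76.0, 0], [0, 0, -55]], [16.5, [42.4, -84.3, 0], [0, 0, -60]], [16.5, [41.6, -92.5, 0], [0, 0, -65]], [16.5, [40.0, -100.6, 0], [0, 0, -70]], [16.5, [37.7, -108.5, 0], [0, 0, -75]], [16.5, [34.8, -116.2, 0], [0, 0, -80]], [16.5, [31.1, -123.6, 0], [0, 0, -85]], [16.5, [26.9, -130.7, 0], [0, 0, -90]]]
[[16.5, [-1.9, -2.7, 0], [0, 0, -2]], [16.5, [-4.8, -6.6, 0], [0, 0, -5]], [16.5, [-10.3, -12.8, 0], [0, 0, -10]], [16.5, [-16.2, -18.6, 0], [0, 0, -15]], [16.5, [-22.6, -23.8, 0], [0, 0, -20]], [16.5, [-29.4, -28.4, 0], [0, 0, -25]], [16.5, [-36.6, -32.4, 0], [0, 0, -30]], [16.5, [-44.2, -35.7, 0], [0, 0, -35]], [16.5, [-52.0, -38.4, 0], [0, 0, -40]], [16.5, [-58.3, -40.1, 0], [0, 0, -44]], [16.5, [-63.2, -41.0, 0], [0, 0, -47]], [16.5, [-68.1, -41.7, 0], [0, 0, -50]], [16.5, [-71.4, -42.0, 0], [0, 0, -52]], [16.5, [-73.9, -42.2, 0], [0, 0, -53.5]], [16.5, [-75.5, -42.2, 0], [0, 0, -54.5]]]
```

Call:
apply_moves:
  targets:
    - [16.5, [3, -1.6, 0], [0, 0, -2]]
    - [16.5, [6.9, -4.5, 0], [0, 0, -5]]
    - [16.5, [13.1, -10, 0], [0, 0, -10]]
    - [16.5, [18.9, -15.9, 0], [0, 0, -15]]
    - [16.5, [24.1, -22.3, 0], [0, 0, -20]]
    - [16.5, [28.7, -29.1, 0], [0, 0, -25]]
    - [16.5, [32.7, -36.3, 0], [0, 0, -30]]
    - [16.5, [36, -43.9, 0], [0, 0, -35]]
    - [16.5, [38.7, -51.7, 0], [0, 0, -40]]
    - [16.5, [40.7, -59.7, 0], [0, 0, -45]]
    - [16.5, [42, -67.8, 0], [0, 0, -50]]
    - [16.5, [42.6, -76, 0], [0, 0, -55]]
    - [16.5, [42.4, -84.3, 0], [0, 0, -60]]
    - [16.5, [41.6, -92.5, 0], [0, 0, -65]]
    - [16.5, [40, -100.6, 0], [0, 0, -70]]
    - [16.5, [37.7, -108.5, 0], [0, 0, -75]]
    - [16.5, [34.8, -116.2, 0], [0, 0, -80]]
    - [16.5, [31.1, -123.6, 0], [0, 0, -85]]
    - [16.5, [26.9, -130.7, 0], [0, 0, -90]]

```text
time_s: 45.1
eef_pos: [528.8, 265.9, 91.1]
ee_rot: [0.001, 0.882, 0.472, 0.001]
force: [1.2, -2.5, 1.5]
grip_width: 0.207
grip_force: 19.5
```

Gentle so far, so I'm carrying on round the arc.

Call:
apply_moves:
  targets:
    - [16.5, [-1.9, -2.7, 0], [0, 0, -2]]
    - [16.5, [-4.8, -6.6, 0], [0, 0, -5]]
    - [16.5, [-10.3, -12.8, 0], [0, 0, -10]]
    - [16.5, [-16.2, -18.6, 0], [0, 0, -15]]
    - [16.5, [-22.6, -23.8, 0], [0, 0, -20]]
    - [16.5, [-29.4, -28.4, 0], [0, 0, -25]]
    - [16.5, [-36.6, -32.4, 0], [0, 0, -30]]
    - [16.5, [-44.2, -35.7, 0], [0, 0, -35]]
    - [16.5, [-52, -38.4, 0], [0, 0, -40]]
    - [16.5, [-58.3, -40.1, 0], [0, 0, -44]]
    - [16.5, [-63.2, -41, 0], [0, 0, -47]]
    - [16.5, [-68.1, -41.7, 0], [0, 0, -50]]
    - [16.5, [-71.4, -42, 0], [0, 0, -52]]
    - [16.5, [-73.9, -42.2, 0], [0, 0, -53.5]]
    - [16.5, [-75.5, -42.2, 0], [0, 0, -54.5]]
    - [16.5, [-75.5, -42.2, 0], [0, 0, -54.5]]

```text
time_s: 46.7
eef_pos: [453.2, 222.5, 91.0]
ee_rot: [0.002, 1.0, 0.017, 0.0]
force: [0.8, -15.0, 4.5]
grip_width: 0.198
grip_force: 20.3
```

Call:
apply_moves:
  targets:
    - [16.5, [-0.7, -1, 0], [0, 0, 0]]
    - [16.5, [-1.4, -1, 0], [0, 0, 0]]
    - [16.5, [-2, -1, 0], [0, 0, 0]]
    - [16.5, [-2, -1, 0], [0, 0, 0]]

```text
time_s: 47.1
eef_pos: [452.8, 222.4, 91.1]
ee_rot: [0.001, 1.0, 0.017, 0.003]
force: [8.6, -8.5, -2.7]
grip_width: 0.202
grip_force: 19.7
```

Call:
apply_moves:
  targets:
    - [18, [1, 0, 0], [0, 0, 0]]
    - [22, [1, 0, 0], [0, 0, 0]]
    - [30, [1, 0, 0], [0, 0, 0]]
    - [40, [1, 0, 0], [0, 0, 0]]
    - [45, [1, 0, 15], [0, 0, 0]]
    - [50, [1, 0, 55], [0, 0, 0]]
    - [60, [1, 0, 100], [0, 0, 0]]
    - [60, [1, -40, 130], [0, 0, 0]]
    - [60, [1, -85, 140], [0, 0, 0]]
    - [60, [1, -130, 140], [0, 0, 0]]
    - [60, [1, -175, 140], [0, 0, 0]]
    - [60, [1, -220, 140], [0, 0, 0]]
    - [60, [1, -265, 140], [0, 0, 0]]
    - [60, [1, -310, 140], [0, 0, 0]]
    - [60, [1, -310, 140], [0, 0, 0]]

```text
time_s: 48.6
eef_pos: [451.6, -90.6, 230.3]
ee_rot: [0.0, 1.0, 0.015, 0.0]
force: [-0.2, -0.7, 0.2]
grip_width: 0.704
grip_force: 0.0
```

Run:
```python
from h import *
print(ctrl.sense()["eef_pos"]); cups("f")
for n in("top","scene"):
    P=cloud(n,np.load(f"f_{n}.npy")); Q=(P[...,:2]-C)@R.T; x,y,Z=Q[...,0],Q[...,1],P[...,2]
    for nm,m in(("ridge",(abs(Z-108)<4)&(abs(y)<30)&(abs(x+58)<15)),("peg",(abs(Z-121)<6)&(abs(x+33)<40)&(abs(y-65)<40)),("bar",(abs(Z-85)<3.5)&(abs(x+33)<25)&(y>10)&(y<170))):
        print(n,nm,Q[m].mean(0).round(1),m.sum())
        if nm=="bar": print(np.polyfit(y[m],x[m],1))
    X,Y=P[...,0],P[...,1]; m=(np.hypot(X-611,Y+165)<70)&(abs(Z-78)<6); print("spacer",P[m].mean(0).round(1))
a=cv2.imread("pics/f_top.png")[110:290,130:530]; b=cv2.imread("pics/f_scene.png")[110:290,180:580]
cv2.imwrite("pics/f.png",cv2.resize(np.vstack([a,b]),(660,594),interpolation=cv2.INTER_CUBIC))
```

```text
[451.56226039 -90.64951539 230.30481955]
top ridge [-56.8   0.6] 90
top peg [-32.9  64.2] 31
top bar [-32.3  89.9] 219
[ 7.7075188e-04 -3.2401752e+01]
spacer [ 612.7 -162.9   77.8]
scene ridge [-56.5   2. ] 34
scene peg [-34.8  64.8] 14
scene bar [-34.   80.4] 111
[-1.70703281e-02 -3.25980960e+01]
spacer [ 611.8 -163.5   79.2]
```

View pics/f.png

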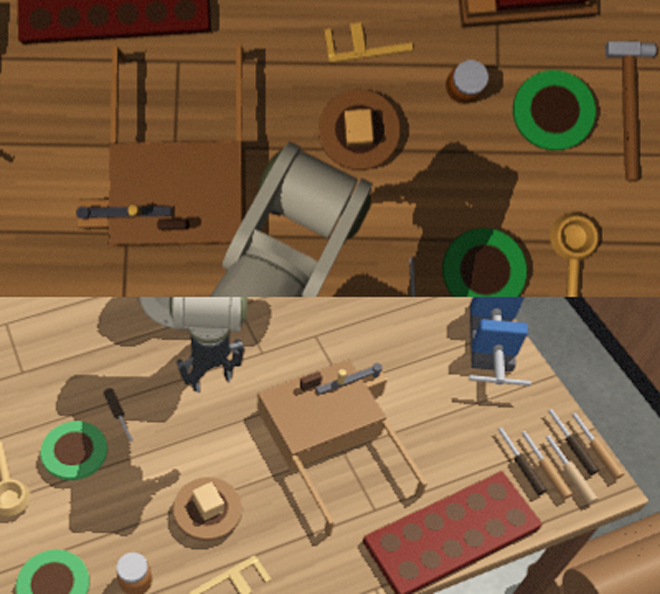

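```bash
python3 -c "
from rig import ctrl;print(ctrl.finish_job())"
```

```text
the job is handed in; nothing more can be done
None
```

The job is handed in: all three cups found stand upright in their own compartments, the spacer is on the middle of the turntable, the lid is home (within about 1 mm after release) and the bar is swung over to its stop behind the ridge.

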